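# Dock a sensor module and draw it tight with the cam lock

### The arm

A 7-joint arm with a two-finger parallel gripper is mounted at the origin on a cart in front of the work surface, level with it; the furniture and walls round the work are solid. World frame = base frame: x ahead of the robot, y to its left, z up, the work surface at z = 0. Lengths are in mm, angles in rad, forces in N, time in s.
With the tool pointing down it reaches from about 425 to 1025 mm from the base axis. Payload 9.4 kg.
Tool frame: the origin (TCP) lies midway between the tips of the shut fingers; the grasp point (between the pads) lies 19 mm behind it; z points along the fingers, y is the line along which they close (so a half turn about z gives the same grasp; the last joint's range is limited). The gripper opens to 85 mm and grips with 20 to 120 N. Pads are 22 mm wide; open, the fingers measure 114 mm over their backs; the gripper's body (76 mm by 85 mm) begins 54 mm behind the grasp point. The pads swing forward as they close: fully open they stand 13 mm farther back than shut.
Start: joints at [-1.415, 0.599, -0.003, 1.599, 0.002, 0.943, -0.08], TCP at [167.264, 705.441, 231.275] pointing down, gripper open.
Joint ranges: [-2.57, 2.57], [-0.35, 1.97], [-1.29, 1.29], [0.11, 2.56], [-1.05, 4.19], [0.11, 1.86], [-2.63, 2.63]. Speed limits (rad/s): [2.22, 2.22, 3.01, 3.01, 3.14, 3.14, 3.14].

### API

Orientations are given as a unit quaternion [x, y, z, w].
In Python, from rig import sensors, optics, workorder gives the robot as it stands. The module is installed in compiled form; this text tells all that it offers.
- The arm moves only by the shell command python3 -m crank 'ROWS' [OPENING] [FORCE]. ROWS is JSON, a list of rows, each a list of 2 entries, a list of its own where there are three numbers: the shift along the tool's x, y, z in cm, then the turn, a rotation vector about the tool's x, y, z in rad. In form: [[[dx, dy, dz], [wx, wy, wz]], ...]. A call has 1 to 10 rows; each row is the pose to reach, as a shift and turn from the pose commanded when the call began, along the tool's axes at that moment; what a row does not reach only later rows make up. A row lasts 1/12 s, in which the tool goes at most 41.7 mm and 7.16 degrees, less where a joint would pass 70% of its speed; a pose out of reach is approached as far as the arm can. A call with a gripper value outside its range is refused whole. OPENING is the finger opening in cm, from 0 to 8.54, set as the call begins (- or left out, the last holds). The fingers move at their own pace and stop on an object; FORCE is the grip in N (left out, the last holds). Time passes only in rows, so rows that repeat a pose let the fingers close. It gives the time, the measured TCP pose, the force, the opening and the grip force at its end, in the units of the state.
- sensors.observe(): the state, without advancing time (a new reading comes with each control period).
- optics.snapshot(name): name is "side" or "top" or "wrist"; returns the picture (420x560x3 uint8, red, green, blue); there is no depth.
- optics.get_calibration(name): a dict with "intrinsics" (3x3 intrinsics, pixels), "origin" and "orientation" of the camera in the world; the wrist camera has in their place "T_tool_cam" (4x4, takes a point from camera to tool coordinates, whose origin is the TCP and whose axes are the flange's). Camera axes: x right, y up, looking along -z (the intrinsics and any distortion apply to the point x, -y, -z); pixel columns grow to the right and rows downward; lengths in mm; the calibration is good to about 2 mm. A picture is of the moment at which its call begins: read the wrist's pose just before it. get_calibration takes no time and is no camera call.
- workorder.finish_job(): hands the job in; it is judged then, once.
The state is a dict: "clock": time; "joints": joint angles; "dq": joint speeds; "joint_efforts": joint torques, N m; "tool_pos": TCP position; "eef_rot": TCP orientation; "ft_force": force on the tool from outside, world axes, zero at the start; "wrist_torque": the same for the moment, N m; "grip_width": opening from 0.0 (shut) to 1.0 (fully open); "grasp_force": force on a finger pad.
Only numpy, scipy, OpenCV 4.12 (cv2) and the standard library are available. Lean on these libraries where they do the work, as an engineer would, in place of code of your own. Each camera call takes 0.05 s, during which the arm holds its last target. There are 200 camera calls.

### The job

Slide the white sensor module along its cradle until its bolt is inside the cam lock and you feel the spring contacts, let go of it, then turn the red cam disc clockwise (seen from above), about half a turn, so that its hook draws the module in until it is clamped tight against the black seat. Stop as soon as it goes firm, do not force it further, then let go and leave the other things on the table alone.

Things in the scene. Friction and masses are not known exactly. Their poses are not given: they have to be found in the camera images.
- dock: Aluminium cradle plate 205x84x8 mm with grey rails, fixed. Origin: table level under the cam axis. +x: the way the module slides in; z up. Plate from x -168 to +37 mm. Rails (y +-25 to 35, 30 mm high) guide the module with 1 mm play each side; near the cam a low steel guide centres the bolt. Two brass spring plungers touch the module when its face is at x -42.5 mm (2 N, then 1.5 N per mm).
- cam_grip (a point): Centre of the red upright wing on top of the cam disc, 60.5 mm above the table on the cam axis. The wing is 32 mm long, 12 mm thick, 34 mm tall (43.5 to 77.5 mm above the table); the disc below is 57 mm across, top at 43.5 mm. Its x axis lies along the wing and turns with it; the white dot lies toward its -x.
- cam (a joint): Angle of the cam disc, rad, grows clockwise from above. Near 0 (+-0.2) the wing lies along the cradle, white dot toward the module, mouth open. Hook pulls from about 1.5 to 2.0 on, 3.3 mm per rad. Goes firm somewhere from 2.6 to 3.7, unlike on each unit; then 0.1 to 0.3 rad more is tight. Stays where left. About 0.25 N m free, 0.45 drawing, 0.6 to 0.8 tight; 0.3 less when read paused. Stop 4.1.
- module_grip (a point): Centre of the blue grip block on top of the loose white module (0.45 kg): 52 mm long (along x), 20 mm wide (y), 34 mm tall, 40 to 74 mm above the table. +x points to the bolt and the cam. The front face is 41 mm ahead of this point. The white body below is 70x48x32 mm, its top 40 mm above the table.
- module_face (a point): Middle of the module's front face; +x points to the cam. A steel bolt stands out ahead of it, with an upright post (7 mm thick) 28 mm ahead of the face, which the hook catches once the face is less than about 46 mm from the cam axis.
- seat_frame: Black rubber-faced seat, two blocks 11x5x30 mm beside the bolt's way, in front of the cam housing, fixed. Origin under the cam axis, axes like the cradle's; its contact face is 38 mm behind its origin (x -38 mm). It sits up to 1.6 mm nearer or farther on each unit, and yields 1 mm per 40 N.
- dropper_bottle: Amber dropper bottle, 31 mm wide, 100 mm tall; bystander. Origin under its base.
- memo_block: Yellow memo block, 75x76x22 mm; bystander. Origin under its base.
- label_tape: Small roll of white tape, 56 mm wide, 12 mm high; bystander. Origin under its base.
- petri_dish: Clear petri dish, 93 mm wide, 14 mm high; bystander. Origin under its base.
- tally_counter: Chrome tally counter, 42x67x28 mm; bystander. Origin under its base.
Things that resemble listed ones, but are neither listed nor needed, are in the scene too. Of the things that look like the part that bears module_grip, the smaller one is meant.

How it is judged:
By the outcome, as a careful person would: the job done as asked, in the order asked, and still so for the second after the job is handed in, with the robot touching nothing.
It also fails if it takes over 72 s, if anything falls off the work surface, if the arm or the gripper's body presses on something with over 40 N, if the wrist force passes 120 N, or if a joint passes its speed limit or range.

## Working session

There is one attempt and no reset: what is moved stays moved. The work goes in short steps, Python scripts to look and compute and a shell command to move; the robot and the scene stay as the last step left them, time stands still between calls to the robot, and variables do not carry over. Pictures are saved under pics/ and viewed, at most 10 in all, crops included, and the job is handed in when it is done.

```bash
mkdir -p pics; python3 - <<'E'
from rig import sensors, optics
import cv2,numpy as np
s=sensors.observe();print({k:np.round(v,3).tolist() for k,v in s.items()})
a=optics.snapshot("top");b=optics.snapshot("side")
cv2.imwrite("pics/top.png",a[:,:,::-1]);cv2.imwrite("pics/side.png",b[:,:,::-1])
for n in("top","side","wrist"):print(n,optics.get_calibration(n))
E
```

```text
{'clock': 0.0, 'joints': [-1.415, 0.6, -0.003, 1.6, 0.002, 0.943, -0.08], 'dq': [-0.0, -0.002, -0.0, -0.001, -0.0, -0.0, -0.002], 'joint_efforts': [-0.001, -77.645, 1.565, -25.8, 0.012, 0.009, -0.0], 'tool_pos': [167.177, 704.986, 230.44], 'eef_rot': [0.116, 0.993, -0.001, 0.0], 'ft_force': [0.233, -0.183, 0.186], 'wrist_torque': [0.013, -0.019, 0.051], 'grasp_force': 0.0, 'grip_width': 1.001}
top {'intrinsics': array([[472.98083589,   0.        , 276.47692126],
       [  0.        , 472.98083589, 210.67398611],
       [  0.        ,   0.        ,   1.        ]]), 'origin': array([ 413.63066339, -137.14815229, 1120.93315697]), 'orientation': array([ 0.06805651, -0.05055623, -0.69923585,  0.70984618])}
side {'intrinsics': array([[432.99032732,   0.        , 286.25939737],
       [  0.        , 432.99032732, 209.71567102],
       [  0.        ,   0.        ,   1.        ]]), 'origin': array([ 374.62529007, -977.90796233,  580.885887  ]), 'orientation': array([ 0.50370135, -0.06203992, -0.08031583,  0.85789589])}
wrist {'intrinsics': array([[298.73693289,   0.        , 278.16540333],
       [  0.        , 298.73693289, 209.58619474],
       [  0.        ,   0.        ,   1.        ]]), 'T_tool_cam': array([[-3.45476953e-05,  9.52519395e-01,  3.04477915e-01,
         7.71948269e+01],
       [ 9.99999740e-01, -1.86330339e-04,  6.96375462e-04,
        -4.00171912e-01],
       [ 7.20044607e-04,  3.04477860e-01, -9.52519141e-01,
        -1.42489646e+02],
       [ 0.00000000e+00,  0.00000000e+00,  0.00000000e+00,
         1.00000000e+00]])}
```

View pics/top.png

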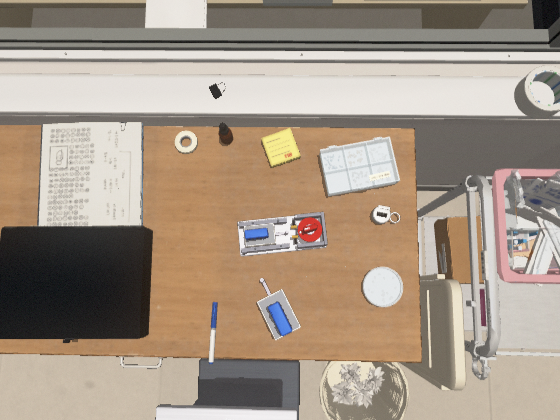

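View pics/side.png

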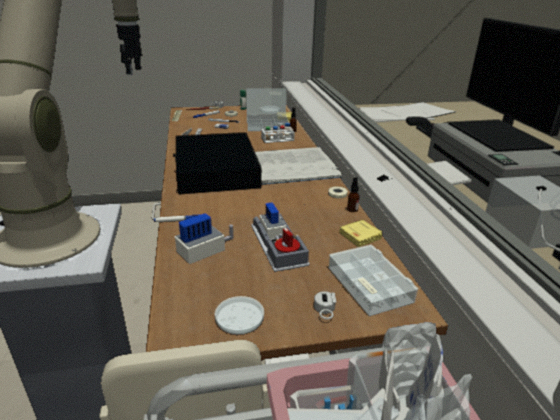

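Top view: the candidates for the module grip are the blue block in the cradle at (257,234) and the larger blue block on a loose white box at (279,318). The smaller one, in the cradle, is meant. The red cam is at (310,230). I'll check in an enlarged crop.

```bash
cat > h.py <<'E'
from rig import sensors, optics
import cv2,numpy as np
from scipy.spatial.transform import Rotation as R
def ray(n,uv,z,s=None):
    c=optics.get_calibration(n);K=c["intrinsics"]
    d=np.linalg.inv(K)@[uv[0],uv[1],1];d=d*[1,-1,-1]
    if n=="wrist":
        T=c["T_tool_cam"];Rt=R.from_quat(s["eef_rot"])
        o=Rt.apply(T[:3,3])+s["tool_pos"];d=Rt.apply(T[:3,:3]@d)
    else: o=c["origin"];d=R.from_quat(c["orientation"]).apply(d)
    return o+d*(z-o[2])/d[2]
def rel(p,s):  # world point -> shift in tool axes, cm
    return R.from_quat(s["eef_rot"]).inv().apply(np.array(p)-s["tool_pos"])/10
E
python3 - <<'E'
from h import *
a=cv2.imread("pics/top.png")
cv2.imwrite("pics/topc.png",cv2.resize(a[205:345,225:400],None,fx=4.2,fy=4.2,interpolation=cv2.INTER_CUBIC))
for n,uv,z in(("cam",(310,230),77),("mod",(257,234),74)):print(n,ray("top",uv,z).round(1))
E
```

```text
cam [ 547.9 -184.9   77. ]
mod [537.7 -67.1  74. ]
```

View pics/topc.png

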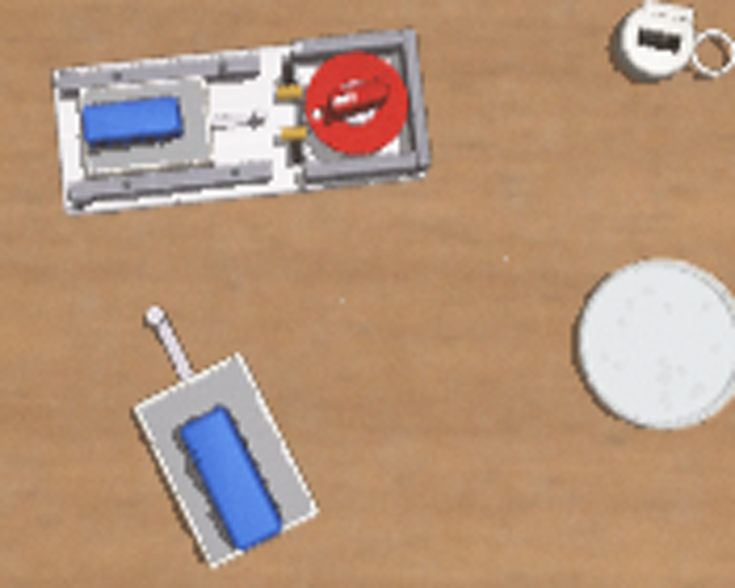

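The crop confirms the choice: the cradled module has its bolt facing the red disc, and its block centre is at crop (132,121). The cam disc centre is at crop (356,103), with the white dot toward the module. Next I'll compute the yaw and the shift.

```bash
python3 - <<'E'
from h import *
P=lambda x,y,z:ray("top",(225+x/4.2,205+y/4.2),z)
m=P(132,121,74);c=P(356,103,43.5)
print(m,c,m-c)
for a,b,z in(((52,72),(415,30),25),((70,212),(430,175),12),((82,102),(180,97),74),((85,147),(182,137),74)):
    d=P(*b,z)-P(*a,z);print(np.degrees(np.arctan2(d[1],d[0])),np.hypot(*d[:2]))
d=(c-m)[:2];yaw=np.arctan2(d[1],d[0]);print(np.degrees(yaw))
s=sensors.observe();Rt=R.from_quat(s["eef_rot"])
x=-np.array([np.cos(yaw),np.sin(yaw),0]);z=np.array([0,0,-1.]);Rn=R.from_matrix(np.c_[x,np.cross(z,x),z])
print("turn",(Rt.inv()*Rn).as_rotvec(),"shift",rel([m[0],m[1],230],s))
E
```

```text
[538.06995867 -65.80275883  74.        ] [ 553.31470231 -185.8616873    43.5       ] [-15.24474364 120.05892847  30.5       ]
-82.55363519520364 204.01793734170866
-83.26842632903619 201.95148261853535
-86.2583617857773 52.22583746156505
-83.26177463424048 51.68668084222287
-82.76346994165831
turn [-1.12897485e-03  9.24900557e-04  1.21172765e+00] shift [-53.87100812 -66.45113393   0.14829166]
```

```bash
python3 -m crank '[[[-54,-66.5,0],[0,0,1.21]],[[-54,-66.5,0],[0,0,1.21]],[[-54,-66.5,0],[0,0,1.21]],[[-54,-66.5,0],[0,0,1.21]],[[-54,-66.5,0],[0,0,1.21]],[[-54,-66.5,0],[0,0,1.21]],[[-54,-66.5,0],[0,0,1.21]],[[-54,-66.5,0],[0,0,1.21]],[[-54,-66.5,0],[0,0,1.21]],[[-54,-66.5,0],[0,0,1.21]]]'
cat > t.py <<'E'
from h import *
import sys
def tgt(p,yaw):
    s=sensors.observe();Rt=R.from_quat(s["eef_rot"]);y=np.radians(yaw)
    x=-np.array([np.cos(y),np.sin(y),0]);z=np.array([0,0,-1.]);Rn=R.from_matrix(np.c_[x,np.cross(z,x),z])
    print("clock",round(s["clock"],2),"pos",s["tool_pos"].round(1) if hasattr(s["tool_pos"],"round") else s["tool_pos"],"shift",rel(p,s).round(2),"turn",(Rt.inv()*Rn).as_rotvec().round(3),"j",np.round(s["joints"],2))
if __name__=="__main__":
    a=list(map(float,sys.argv[1:]));tgt(a[:3],a[3])
E
python3 t.py 538 -66 230 -83
```

```text
clock: 0.93
tool_pos: [348.5, 328.2, 231.3]
eef_rot: [0.663, 0.749, -0.0, -0.0]
ft_force: [0.6, -0.0, 0.4]
grip_width: 1.0
grasp_force: 0.0
clock 0.93 pos [348.5 328.2 231.3] shift [-41.43  14.03   0.12] turn [-0.    -0.    -0.001] j [-1.15  0.32  0.36  2.17 -0.17  0.68 -0.55]
```

```bash
python3 -m crank '[[[-41.4,14,3],[0,0,0]],[[-41.4,14,3],[0,0,0]],[[-41.4,14,3],[0,0,0]],[[-41.4,14,3],[0,0,0]],[[-41.4,14,3],[0,0,0]],[[-41.4,14,3],[0,0,0]],[[-41.4,14,3],[0,0,0]],[[-41.4,14,3],[0,0,0]],[[-41.4,14,3],[0,0,0]],[[-41.4,14,3],[0,0,0]]]'
python3 t.py 538 -66 180 -83
```

```text
clock: 1.77
tool_pos: [531.0, -45.4, 202.5]
eef_rot: [0.66, 0.751, -0.0, -0.0]
ft_force: [0.7, 0.8, 0.9]
grip_width: 1.001
grasp_force: 0.0
clock 1.77 pos [531.  -45.4 202.5] shift [-2.13  0.43  2.25] turn [-0.    -0.     0.006] j [-0.28  0.43  0.36  2.08 -0.24  0.67  0.36]
```

```bash
python3 -m crank '[[[0,0,2],[0,0,0]],[[0,0,2],[0,0,0]],[[0,0,2],[0,0,0]]]'
python3 - <<'E'
from h import *
import json
s=sensors.observe();a=optics.snapshot("wrist")
json.dump({k:np.array(s[k]).tolist() for k in("tool_pos","eef_rot")},open("w1.json","w"))
cv2.imwrite("pics/w1.png",cv2.resize(a[:,:,::-1],(784,588),interpolation=cv2.INTER_CUBIC))
E
python3 t.py 538 -66 100 -83
```

```text
clock: 2.02
tool_pos: [529.6, -43.7, 182.0]
eef_rot: [0.661, 0.751, -0.001, -0.001]
ft_force: [-0.1, -0.4, 0.6]
grip_width: 1.002
grasp_force: 0.0
clock 2.07 pos [530.  -42.9 182.6] shift [-2.4   0.51  8.26] turn [-0.002 -0.001  0.006] j [-0.27  0.45  0.34  2.1  -0.25  0.62  0.38]
```

View pics/w1.png

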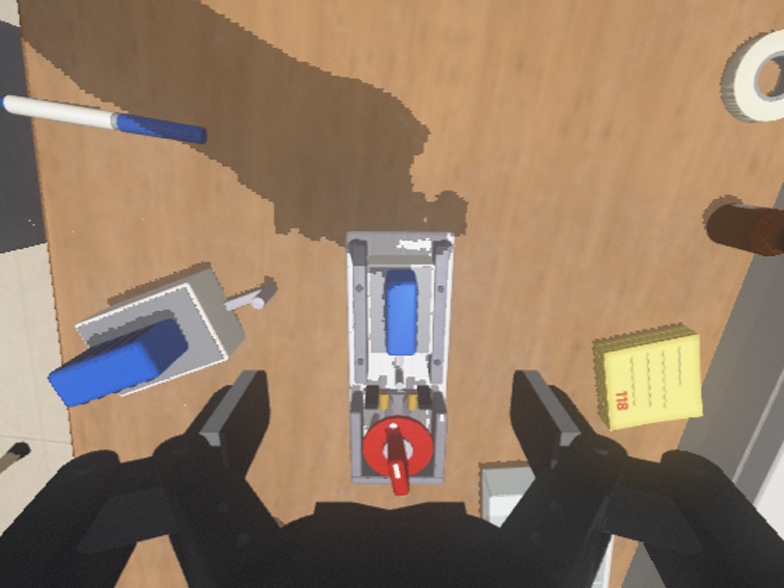

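Wrist view: the block in the cradle has its top front edge at view (402,354) and its centreline at u≈402. The disc centre is at (398,447) and the wing is roughly along the cradle. The plate's edges run from (347,235) to (352,480) and from (453,234) to (443,480).

```bash
python3 - <<'E'
from h import *
import json
s=json.load(open("w1.json"))
P=lambda x,y,z:ray("wrist",(x/1.4,y/1.4),z,s).round(1)
f=P(402,354,74);b=P(401,284,74);b2=P(401,270,74);c=P(398,447,43.5)
print("front",f,"rear",b,b2,"disc",c,P(364,447,43.5),P(434,447,43.5))
print("plate rear",P(347,235,8),P(453,234,8),"white front", P(400,382,40))
d=c-f;print(np.degrees(np.arctan2(d[1],d[0])))
u=np.array([np.cos(np.radians(-83)),np.sin(np.radians(-83))]);v=np.array([-u[1],u[0]])
print("front in cradle",(f-c)[:2]@u,(f-c)[:2]@v)
E
```

```text
front [543.7 -87.   74. ] rear [536.6 -39.4  74. ] [535.4 -30.5  74. ] disc [ 554.4 -183.2   43.5] [ 527.5 -186.7   43.5] [ 583.  -179.4   43.5]
plate rear [494.7 -25.3   8. ] [574.6 -14.3   8. ] white front [ 548.5 -126.9   40. ]
-83.65327137111643
front in cradle -96.78694176233023 1.1035870130131098
```

```bash
python3 t.py 539.2 -63.5 47 -82.7; python3 -m crank '[[[-2,0.6,4],[0,0,0]],[[-2.2,0.65,8],[0,0,0]],[[-2.2,0.65,8],[0,0,0]],[[-2.2,0.65,8],[0,0,0]]]' 6 25
python3 t.py 539.2 -63.5 47 -82.7
```

```text
clock 2.07 pos [530.  -42.9 182.6] shift [-2.17  0.67 13.56] turn [-0.002 -0.001  0.001] j [-0.27  0.45  0.34  2.1  -0.25  0.62  0.38]
clock: 2.4
tool_pos: [538.5, -63.2, 102.1]
eef_rot: [0.66, 0.751, -0.001, -0.002]
ft_force: [0.4, -0.5, 0.6]
grip_width: 0.701
grasp_force: 0.0
clock 2.4 pos [538.5 -63.2 102.1] shift [-0.04  0.09  5.51] turn [-0.004 -0.001  0.002] j [-0.16  0.59  0.26  2.14 -0.33  0.46  0.48]
```

```bash
python3 -m crank '[[[0,0.05,2.5],[0,0,0]],[[0,0.05,5.3],[0,0,0]],[[0,0.05,5.3],[0,0,0]],[[0,0.05,5.3],[0,0,0]]]' 6 25
python3 -m crank '[[[0,0,0],[0,0,0]],[[0,0,0],[0,0,0]],[[0,0,0],[0,0,0]],[[0,0,0],[0,0,0]],[[0,0,0],[0,0,0]],[[0,0,0],[0,0,0]]]' 1.5 30
python3 t.py 539.2 -63.5 47 -82.7
```

```text
clock: 2.73
tool_pos: [540.5, -63.4, 51.4]
eef_rot: [0.66, 0.751, 0.0, -0.0]
ft_force: [0.7, -0.1, 0.7]
grip_width: 0.705
grasp_force: 0.0
clock: 3.23
tool_pos: [540.3, -64.3, 51.1]
eef_rot: [0.661, 0.751, 0.0, 0.0]
ft_force: [-2.8, 0.4, 12.3]
grip_width: 0.231
grasp_force: 33.6
clock 3.23 pos [540.3 -64.3  51.1] shift [ 0.09 -0.1   0.41] turn [ 0.001 -0.     0.   ] j [-0.12  0.67  0.2   2.16 -0.37  0.34  0.51]
```

```bash
python3 -m crank '[[[-0.4,0,-0.03],[0,0,0]],[[-0.8,0,-0.05],[0,0,0]],[[-1.2,0,-0.05],[0,0,0]],[[-1.6,0,-0.05],[0,0,0]],[[-2.0,0,-0.05],[0,0,0]],[[-2.4,0,-0.05],[0,0,0]],[[-2.8,0,-0.05],[0,0,0]],[[-3.1,0,-0.05],[0,0,0]],[[-3.1,0,-0.05],[0,0,0]]]'
```

```text
clock: 3.98
tool_pos: [543.5, -93.8, 51.1]
eef_rot: [0.66, 0.751, 0.0, -0.001]
ft_force: [-3.4, 5.3, 7.8]
grip_width: 0.225
grasp_force: 33.2
```

```bash
python3 -m crank '[[[-0.1,0,0],[0,0,0]],[[-0.2,0,0],[0,0,0]],[[-0.3,0,0],[0,0,0]],[[-0.4,0,0],[0,0,0]],[[-0.5,0,0],[0,0,0]],[[-0.5,0,0],[0,0,0]]]'
python3 -m crank '[[[-0.1,0,0],[0,0,0]],[[-0.2,0,0],[0,0,0]],[[-0.2,0,0],[0,0,0]]]'
python3 -m crank '[[[-0.1,0,0],[0,0,0]],[[-0.2,0,0],[0,0,0]],[[-0.2,0,0],[0,0,0]]]'
```

```text
clock: 4.48
tool_pos: [544.0, -97.9, 51.2]
eef_rot: [0.66, 0.751, 0.001, -0.002]
ft_force: [-3.8, 7.0, 9.8]
grip_width: 0.227
grasp_force: 33.3
clock: 4.73
tool_pos: [544.3, -99.9, 51.2]
eef_rot: [0.66, 0.751, 0.001, -0.002]
ft_force: [-4.7, 8.5, 9.6]
grip_width: 0.232
grasp_force: 33.3
clock: 4.98
tool_pos: [544.5, -101.9, 51.2]
eef_rot: [0.66, 0.751, 0.001, -0.002]
ft_force: [-3.8, 7.9, 11.0]
grip_width: 0.226
grasp_force: 33.3
```

```bash
python3 -m crank '[[[-0.1,0,-0.05],[0,0,0]],[[-0.1,0,-0.05],[0,0,0]]]'
python3 -m crank '[[[-0.1,0,0],[0,0,0]],[[-0.1,0,0],[0,0,0]]]'
python3 -m crank '[[[-0.1,0,0],[0,0,0]],[[-0.1,0,0],[0,0,0]]]'
python3 -m crank '[[[-0.1,0,0],[0,0,0]],[[-0.1,0,0],[0,0,0]]]'
```

```text
clock: 5.15
tool_pos: [544.8, -103.4, 51.2]
eef_rot: [0.66, 0.751, 0.0, -0.001]
ft_force: [-2.4, 6.7, 3.1]
grip_width: 0.226
grasp_force: 32.5
clock: 5.32
tool_pos: [544.8, -103.8, 51.3]
eef_rot: [0.66, 0.751, 0.0, -0.002]
ft_force: [-3.1, 8.3, 4.8]
grip_width: 0.227
grasp_force: 32.7
clock: 5.48
tool_pos: [544.9, -104.4, 51.3]
eef_rot: [0.66, 0.751, 0.001, -0.002]
ft_force: [-2.9, 9.3, 5.3]
grip_width: 0.224
grasp_force: 32.8
clock: 5.65
tool_pos: [544.9, -105.1, 51.3]
eef_rot: [0.66, 0.752, 0.001, -0.002]
ft_force: [-4.2, 10.2, 6.2]
grip_width: 0.226
grasp_force: 32.9
```

```bash
python3 -m crank '[[[-0.1,0,-0.05],[0,0,0]],[[-0.1,0,-0.05],[0,0,0]],[[-0.1,0,-0.05],[0,0,0]]]'
python3 - <<'E'
from h import *
import json
s=sensors.observe();a=optics.snapshot("wrist")
json.dump({k:np.array(s[k]).tolist() for k in("tool_pos","eef_rot")},open("w2.json","w"))
cv2.imwrite("pics/w2.png",cv2.resize(a[200:420,160:400,::-1],None,fx=2.7,fy=2.7,interpolation=cv2.INTER_CUBIC))
E
```

```text
clock: 5.9
tool_pos: [545.1, -106.3, 51.5]
eef_rot: [0.66, 0.751, 0.0, -0.002]
ft_force: [-2.6, 8.6, 1.6]
grip_width: 0.226
grasp_force: 32.3
```

View pics/w2.png

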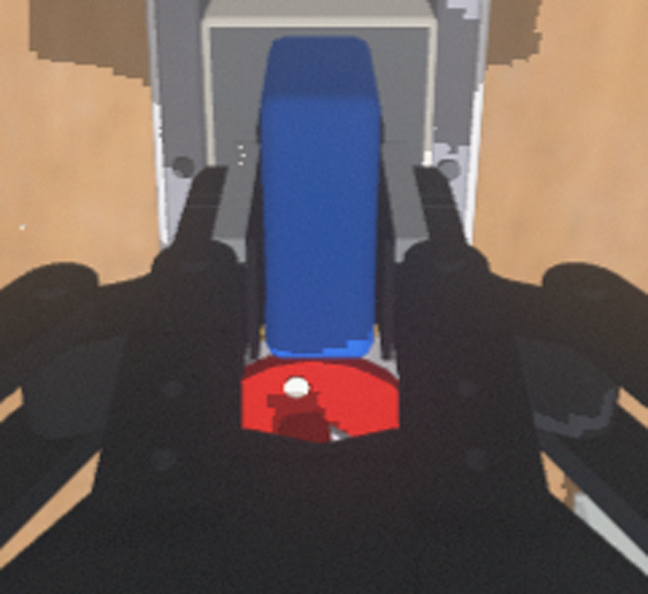

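The pads hold the block centrally. The top front edge of the block is at crop (320,352), the disc's near edge is just past it, and the white dot is at (296,387). The push force has risen to spring-contact level, so I'll let go and rise.

```bash
python3 -m crank '[[[0,0,0],[0,0,0]],[[0,0,0],[0,0,0]],[[0,0,0],[0,0,0]],[[0,0,0],[0,0,0]]]' 6
python3 -m crank '[[[0,0,-3],[0,0,0]],[[0,0,-6],[0,0,0]],[[0,0,-9],[0,0,0]],[[2,0,-11],[0,0,0]],[[4,0,-11],[0,0,0]],[[4,0,-11],[0,0,0]],[[4,0,-11],[0,0,0]]]' 6
python3 - <<'E'
from h import *
import json
s=sensors.observe();a=optics.snapshot("wrist")
json.dump({k:np.array(s[k]).tolist() for k in("tool_pos","eef_rot")},open("w3.json","w"))
cv2.imwrite("pics/w3.png",cv2.resize(a[160:380,160:400,::-1],None,fx=2.7,fy=2.7,interpolation=cv2.INTER_CUBIC))
E
```

```text
clock: 6.28
tool_pos: [546.3, -109.4, 51.5]
eef_rot: [0.661, 0.751, 0.0, 0.0]
ft_force: [-0.8, -0.6, 0.3]
grip_width: 0.703
grasp_force: 0.0
clock: 6.87
tool_pos: [541.1, -68.4, 161.7]
eef_rot: [0.66, 0.752, 0.0, 0.0]
ft_force: [-0.1, -0.3, -0.8]
grip_width: 0.7
grasp_force: 0.0
```

View pics/w3.png

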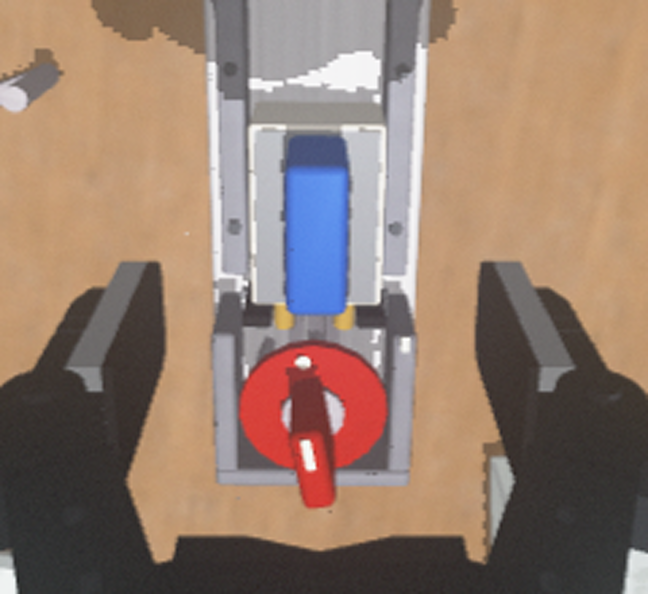

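The released module rests with its front face (v≈303) at the brass plungers (284,315) and (344,315). The disc centre is at (314,408) and the dot at (303,362). The wing top runs from about (302,435) to (323,505).

```bash
python3 - <<'E'
from h import *
import json
s=json.load(open("w3.json"))
P=lambda x,y,z:ray("wrist",(160+x/2.7,160+y/2.7),z,s)
c=P(313.5,408,43.5);a=P(303,434,77.5);b=P(320,505,77.5);dot=P(303,362,43.5)
L=P(240,408,43.5);Rr=P(387,408,43.5)
print("c",c,"disc w",np.linalg.norm(L-Rr),"wing mid",(a+b)/2,"len",np.linalg.norm(a-b))
for p,q in((a,b),(dot,c)):
    d=q-p;print(np.degrees(np.arctan2(d[1],d[0])))
f=P(317,312,74);u=np.array([np.cos(np.radians(-82.9)),np.sin(np.radians(-82.9))])
print("front of block",f,(f-c)[:2]@u, "white face", (P(315,303,40)-c)[:2]@u)
E
python3 t.py 553.5 -184 120 -82.9
```

```text
c [ 554.5934949 -183.4071326   43.5      ] disc w 55.975695855897506 wing mid [ 554.1300178  -183.18877596   77.5       ] len 29.84486392128057
-71.533197799076
-71.70755990760495
front of block [ 548.3613066  -124.65434956   74.        ] -59.07257072699721 white face -43.01992076458917
clock 6.92 pos [541.  -69.4 161.3] shift [-11.53  -0.23   4.14] turn [0.    0.    0.005] j [-0.2   0.5   0.32  2.09 -0.27  0.59  0.44]
```

```bash
python3 -m crank '[[[-4,0,2],[0,0,-0.1]],[[-8,-0.1,3],[0,0,-0.19]],[[-11.6,-0.12,4],[0,0,-0.19]],[[-11.6,-0.12,4],[0,0,-0.19]],[[-11.6,-0.12,4],[0,0,-0.19]],[[-11.6,-0.12,4],[0,0,-0.19]]]' 4.5
python3 t.py 554.3 -184 49 -71.6
```

```text
clock: 7.42
tool_pos: [553.9, -185.4, 120.6]
eef_rot: [0.587, 0.809, -0.0, -0.001]
ft_force: [0.6, 0.2, 0.0]
grip_width: 0.528
grasp_force: 0.0
clock 7.42 pos [ 553.9 -185.4  120.6] shift [0.11 0.09 7.16] turn [-0.001 -0.001 -0.005] j [ 0.08  0.59  0.21  2.03 -0.23  0.55  0.77]
```

Turning the tool back by half a turn gives joint 7 enough range to do the whole cam turn in one grasp.

```bash
python3 -m crank '[[[0,0,0],[0,0,-1.05]],[[0,0,0],[0,0,-1.05]],[[0,0,0],[0,0,-1.05]],[[0,0,0],[0,0,-1.05]],[[0,0,0],[0,0,-1.05]],[[0,0,0],[0,0,-1.05]],[[0,0,0],[0,0,-1.05]],[[0,0,0],[0,0,-1.05]],[[0,0,0],[0,0,-1.05]]]'
python3 -m crank '[[[0,0,0],[0,0,-1.05]],[[0,0,0],[0,0,-1.05]],[[0,0,0],[0,0,-1.05]],[[0,0,0],[0,0,-1.05]],[[0,0,0],[0,0,-1.05]],[[0,0,0],[0,0,-1.05]],[[0,0,0],[0,0,-1.05]],[[0,0,0],[0,0,-1.05]],[[0,0,0],[0,0,-1.05]]]'
python3 -m crank '[[[0,0,0],[0,0,-1.045]],[[0,0,0],[0,0,-1.045]],[[0,0,0],[0,0,-1.045]],[[0,0,0],[0,0,-1.045]],[[0,0,0],[0,0,-1.045]],[[0,0,0],[0,0,-1.045]],[[0,0,0],[0,0,-1.045]],[[0,0,0],[0,0,-1.045]],[[0,0,0],[0,0,-1.045]],[[0,0,0],[0,0,-1.045]]]'
python3 t.py 554.3 -184 49 108.4
python3 - <<'E'
from h import *
import json
s=sensors.observe();a=optics.snapshot("wrist")
json.dump({k:np.array(s[k]).tolist() for k in("tool_pos","eef_rot")},open("w4.json","w"))
cv2.imwrite("pics/w4.png",cv2.resize(a[160:420,120:440,::-1],None,fx=2.2,fy=2.2,interpolation=cv2.INTER_CUBIC))
E
```

```text
clock: 8.17
tool_pos: [554.7, -183.0, 121.6]
eef_rot: [0.097, 0.995, 0.0, 0.0]
ft_force: [-0.3, -0.4, -0.4]
grip_width: 0.529
grasp_force: 0.0
clock: 8.92
tool_pos: [554.6, -183.2, 121.5]
eef_rot: [-0.415, 0.91, 0.0, 0.0]
ft_force: [-0.2, -0.5, -0.4]
grip_width: 0.533
grasp_force: 0.0
clock: 9.75
tool_pos: [549.0, -180.9, 110.4]
eef_rot: [0.808, -0.589, 0.001, 0.005]
ft_force: [-1.2, 0.2, 0.0]
grip_width: 0.523
grasp_force: 0.0
clock 9.75 pos [ 549.  -180.9  110.4] shift [ 0.41 -0.45  6.14] turn [ 0.006 -0.007 -0.01 ] j [ 0.96  0.96 -1.29  1.99  1.08  1.12  2.63]
```

View pics/w4.png

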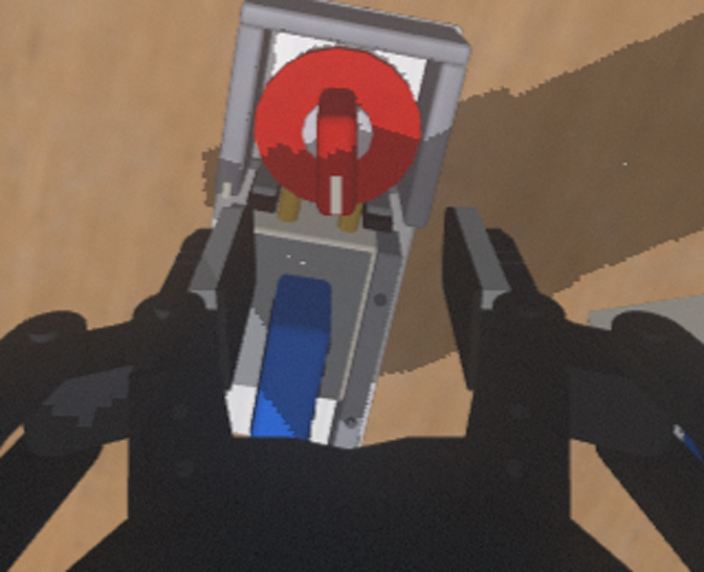

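The view shows the wing (336,150), the plungers and the module front together. Joint 7 hit its limit, since clockwise lowers j7, so I'm unwinding to the plain orientation, which has 3.4 rad available clockwise.

```bash
python3 -m crank '[[[0,0,-1],[0,0,1.05]],[[0,0,-1],[0,0,1.05]],[[0,0,-1],[0,0,1.05]],[[0,0,-1],[0,0,1.05]],[[0,0,-1],[0,0,1.05]],[[0,0,-1],[0,0,1.05]],[[0,0,-1],[0,0,1.05]],[[0,0,-1],[0,0,1.05]],[[0,0,-1],[0,0,1.05]],[[0,0,-1],[0,0,1.05]]]'
python3 -m crank '[[[0,0,0],[0,0,1.05]],[[0,0,0],[0,0,1.05]],[[0,0,0],[0,0,1.05]],[[0,0,0],[0,0,1.05]],[[0,0,0],[0,0,1.05]],[[0,0,0],[0,0,1.05]],[[0,0,0],[0,0,1.05]],[[0,0,0],[0,0,1.05]],[[0,0,0],[0,0,1.05]],[[0,0,0],[0,0,1.05]]]'
python3 t.py 554.3 -184 120 -71.6
```

```text
clock: 10.63
tool_pos: [554.1, -175.0, 128.5]
eef_rot: [-0.405, 0.914, -0.006, 0.003]
ft_force: [-0.4, 0.0, -0.5]
grip_width: 0.531
grasp_force: 0.0
clock: 11.47
tool_pos: [553.7, -175.8, 127.5]
eef_rot: [0.107, 0.994, -0.004, 0.005]
ft_force: [-0.2, 0.9, 0.2]
grip_width: 0.525
grasp_force: 0.0
clock 11.47 pos [ 553.7 -175.8  127.5] shift [-0.22 -0.78  0.76] turn [-1.000e-03  1.300e-02  1.035e+00] j [ 0.78  0.71 -0.87  2.    0.78  0.8   0.79]
```

```bash
python3 -m crank '[[[-0.2,-0.78,0.7],[0,0.013,1.035]],[[-0.2,-0.78,0.7],[0,0.013,1.035]],[[-0.2,-0.78,0.7],[0,0.013,1.035]],[[-0.2,-0.78,0.7],[0,0.013,1.035]],[[-0.2,-0.78,0.7],[0,0.013,1.035]],[[-0.2,-0.78,0.7],[0,0.013,1.035]],[[-0.2,-0.78,0.7],[0,0.013,1.035]],[[-0.2,-0.78,0.7],[0,0.013,1.035]],[[-0.2,-0.78,0.7],[0,0.013,1.035]],[[-0.2,-0.78,0.7],[0,0.013,1.035]]]'
python3 t.py 554.3 -184 60 -71.6
python3 - <<'E'
from h import *
import json
s=json.load(open("w4.json"))
P=lambda x,y,z:ray("wrist",(120+x/2.2,160+y/2.2),z,s)
c=P(337,127,43.5);print("c",c,np.linalg.norm(P(255,127,43.5)-P(419,127,43.5)))
a=P(337,215,77.5);b=P(336,137,77.5);d=b-a;print("wing",(a+b)/2,np.linalg.norm(d),np.degrees(np.arctan2(d[1],d[0])))
E
```

```text
clock: 12.3
tool_pos: [553.7, -184.5, 119.8]
eef_rot: [0.584, 0.811, -0.001, -0.001]
ft_force: [0.6, 0.3, 0.3]
grip_width: 0.526
grasp_force: 0.0
clock 12.3 pos [ 553.7 -184.5  119.8] shift [0.03 0.09 5.98] turn [-0.002 -0.     0.001] j [ 0.63  0.65 -0.61  2.    0.58  0.68 -0.02]
c [ 553.08161739 -184.08725324   43.5       ] 55.344674211533075
wing [ 551.80868726 -180.72466129   77.5       ] 24.453506661192723 -71.81602881859496
```

```bash
python3 -m crank '[[[0,0.03,3],[0,0,0]],[[0,0.03,6],[0,0,0]],[[0,0.03,7.05],[0,0,0]],[[0,0.03,7.05],[0,0,0]],[[0,0.03,7.05],[0,0,0]]]'
python3 -m crank '[[[0,0,0],[0,0,0]],[[0,0,0],[0,0,0]],[[0,0,0],[0,0,0]],[[0,0,0],[0,0,0]],[[0,0,0],[0,0,0]]]' 0.8 50
cat > q.py <<'E'
from h import *
s=sensors.observe();e=R.from_quat(s["eef_rot"]);x=-e.apply([1,0,0]);y=np.degrees(np.arctan2(x[1],x[0]))
print("clk %.2f"%s["clock"],"cam %.3f"%((np.radians(-82.9-y))%(2*np.pi)),"f",np.round(s["ft_force"],1),"tq",np.round(s["wrist_torque"],2),"w %.3f"%s["grip_width"],"gf %.0f"%s["grasp_force"],"pos",np.round(s["tool_pos"],1),"j",np.round(s["joints"],2))
E
python3 q.py
```

```text
clock: 12.72
tool_pos: [552.9, -185.2, 48.5]
eef_rot: [0.585, 0.811, -0.001, -0.002]
ft_force: [0.3, 0.8, 0.6]
grip_width: 0.524
grasp_force: 0.0
clock: 13.13
tool_pos: [554.2, -185.9, 49.6]
eef_rot: [0.586, 0.81, -0.0, -0.0]
ft_force: [1.2, 0.7, 8.0]
grip_width: 0.134
grasp_force: 52.0
clk 13.13 cam 6.088 f [1.2 0.7 8. ] tq [ 0.22 -0.29 -0.22] w 0.134 gf 52 pos [ 554.2 -185.9   49.6] j [ 0.57  0.74 -0.51  2.03  0.69  0.55 -0.12]
```

```bash
python3 -m crank '[[[0,0,0],[0,0,0.1]],[[0,0,0],[0,0,0.2]],[[0,0,0],[0,0,0.3]],[[0,0,0],[0,0,0.4]],[[0,0,0],[0,0,0.5]],[[0,0,0],[0,0,0.6]],[[0,0,0],[0,0,0.7]],[[0,0,0],[0,0,0.8]]]' >/dev/null; python3 q.py
```

```text
clk 13.80 cam 0.609 f [-4.   2.3 13.2] tq [0.59 0.81 0.28] w 0.132 gf 53 pos [ 552.5 -185.8   49.6] j [ 0.43  0.7  -0.3   2.04  0.45  0.46 -0.7 ]
```

```bash
python3 -m crank '[[[0,0,0],[0,0,0.1]],[[0,0,0],[0,0,0.2]],[[0,0,0],[0,0,0.3]],[[0,0,0],[0,0,0.4]],[[0,0,0],[0,0,0.5]],[[0,0,0],[0,0,0.6]],[[0,0,0],[0,0,0.7]],[[0,0,0],[0,0,0.8]]]' >/dev/null; python3 q.py
python3 -m crank '[[[0,0,0],[0,0,0.1]],[[0,0,0],[0,0,0.2]],[[0,0,0],[0,0,0.3]],[[0,0,0],[0,0,0.4]]]' >/dev/null; python3 q.py
```

```text
clk 14.47 cam 1.408 f [-7.1  7.6 15.3] tq [1.47 1.24 0.27] w 0.131 gf 53 pos [ 551.4 -184.4   49.6] j [ 0.29  0.69 -0.1   2.05  0.16  0.41 -1.22]
clk 14.80 cam 1.807 f [-7.4  9.6 18.4] tq [1.98 1.23 0.35] w 0.129 gf 54 pos [ 551.2 -183.5   49.5] j [ 0.23  0.69 -0.    2.06  0.    0.4  -1.46]
```

```bash
python3 -m crank '[[[-0.05,-0.05,-0.04],[0,0,0.1]],[[-0.05,-0.05,-0.04],[0,0,0.2]],[[-0.05,-0.05,-0.04],[0,0,0.3]]]' >/dev/null; python3 q.py
python3 -m crank '[[[0,0,0],[0,0,0.1]],[[0,0,0],[0,0,0.2]],[[0,0,0],[0,0,0.3]]]' >/dev/null; python3 q.py
python3 -m crank '[[[0,0,0],[0,0,0.07]],[[0,0,0],[0,0,0.14]]]' >/dev/null; python3 q.py
```

```text
clk 15.05 cam 2.107 f [-4.7  8.1 12.5] tq [1.94 0.66 0.38] w 0.134 gf 53 pos [ 551.3 -182.8   49.6] j [ 0.18  0.69  0.07  2.06 -0.11  0.4  -1.65]
clk 15.30 cam 2.406 f [-3.9 10.6 11.7] tq [2.16 0.4  0.4 ] w 0.130 gf 53 pos [ 551.6 -182.2   49.6] j [ 0.13  0.69  0.14  2.07 -0.23  0.4  -1.83]
clk 15.47 cam 2.545 f [-3.8 11.9 13. ] tq [2.21 0.28 0.44] w 0.127 gf 53 pos [ 551.9 -181.9   49.6] j [ 0.11  0.69  0.17  2.07 -0.29  0.41 -1.92]
```

```bash
M='python3 q.py'
python3 -m crank '[[[0,0,0],[0,0,0.07]],[[0,0,0],[0,0,0.14]]]' >/dev/null; $M
python3 -m crank '[[[0,0,0],[0,0,0.07]]]' >/dev/null; $M
python3 -m crank '[[[0,0,0],[0,0,0.07]]]' >/dev/null; $M
```

```text
clk 15.63 cam 2.684 f [-3.2 12.  12.9] tq [2.31 0.11 0.39] w 0.132 gf 53 pos [ 552.2 -181.7   49.6] j [ 0.09  0.7   0.2   2.07 -0.34  0.41 -2.  ]
clk 15.72 cam 2.754 f [-2.8 11.6 11.5] tq [ 2.34 -0.02  0.42] w 0.131 gf 53 pos [ 552.3 -181.6   49.6] j [ 0.07  0.7   0.22  2.07 -0.37  0.41 -2.05]
clk 15.80 cam 2.824 f [-2.3 10.9 12.1] tq [2.35 0.   0.43] w 0.128 gf 53 pos [ 552.4 -181.6   49.6] j [ 0.06  0.7   0.24  2.07 -0.39  0.42 -2.09]
```

```bash
M='python3 q.py'
python3 -m crank '[[[0,0,0],[0,0,0.07]]]' >/dev/null; $M
```

```text
clk 15.88 cam 2.894 f [-0.3 12.3 12.5] tq [ 2.36 -0.18  0.49] w 0.129 gf 53 pos [ 552.6 -181.5   49.6] j [ 0.05  0.7   0.26  2.07 -0.42  0.42 -2.13]
```

```bash
M='python3 q.py'
python3 -m crank '[[[0,0,0],[0,0,0.06]]]' >/dev/null; $M
python3 -m crank '[[[0,0,0],[0,0,0.06]]]' >/dev/null; $M
```

```text
clk 15.97 cam 2.954 f [-0.2 11.7 11.5] tq [ 2.36 -0.21  0.51] w 0.130 gf 53 pos [ 552.7 -181.5   49.6] j [ 0.04  0.71  0.27  2.07 -0.44  0.42 -2.17]
clk 16.05 cam 3.013 f [-0.7 12.4 11.5] tq [ 2.39 -0.28  0.45] w 0.128 gf 53 pos [ 552.8 -181.4   49.6] j [ 0.03  0.71  0.29  2.07 -0.47  0.43 -2.21]
```

```bash
M='python3 q.py'
python3 -m crank '[[[0,0,0],[0,0,0.06]]]' >/dev/null; $M
python3 -m crank '[[[0,0,0],[0,0,0.06]]]' >/dev/null; $M
```

```text
clk 16.13 cam 3.073 f [-0.4 12.2 11.6] tq [ 2.39 -0.34  0.45] w 0.130 gf 53 pos [ 553.  -181.4   49.6] j [ 0.02  0.71  0.3   2.07 -0.49  0.43 -2.24]
clk 16.22 cam 3.133 f [-0.  13.2 11.7] tq [ 2.39 -0.44  0.45] w 0.129 gf 53 pos [ 553.1 -181.4   49.6] j [ 0.01  0.71  0.31  2.07 -0.51  0.44 -2.28]
```

```bash
M='python3 q.py'
python3 -m crank '[[[0,0,0],[0,0,0.06]]]' >/dev/null; $M
python3 -m crank '[[[0,0,0],[0,0,0.06]]]' >/dev/null; $M
```

```text
clk 16.30 cam 3.193 f [-0.4 12.4 11.4] tq [ 2.34 -0.48  0.48] w 0.131 gf 53 pos [ 553.3 -181.3   49.6] j [ 0.    0.72  0.33  2.07 -0.53  0.44 -2.32]
clk 16.38 cam 3.253 f [ 1.3 11.4 10.5] tq [ 2.4  -0.62  0.44] w 0.128 gf 53 pos [ 553.4 -181.3   49.6] j [-0.01  0.72  0.35  2.07 -0.56  0.44 -2.36]
```

```bash
M='python3 q.py'
python3 -m crank '[[[0,0,0],[0,0,0.06]]]' >/dev/null; $M
python3 -m crank '[[[0,0,0],[0,0,0.06]]]' >/dev/null; $M
```

```text
clk 16.47 cam 3.313 f [ 1.5 11.6 11.9] tq [ 2.29 -0.66  0.48] w 0.131 gf 52 pos [ 553.5 -181.4   49.6] j [-0.02  0.72  0.36  2.07 -0.58  0.45 -2.4 ]
clk 16.55 cam 3.373 f [ 1.5 12.6 11.2] tq [ 2.29 -0.66  0.49] w 0.128 gf 53 pos [ 553.6 -181.3   49.6] j [-0.03  0.72  0.38  2.07 -0.6   0.45 -2.44]
```

```bash
M='python3 q.py'
python3 -m crank '[[[0,0,0],[0,0,0.06]]]' >/dev/null; $M
python3 -m crank '[[[0,0,0],[0,0,0.06]]]' >/dev/null; $M
python3 - <<'E'
from h import *
a=optics.snapshot("side");b=optics.snapshot("wrist")
A=cv2.resize(a[180:290,230:340,::-1],(390,390),interpolation=cv2.INTER_CUBIC)
B=cv2.resize(b[:,:,::-1],(400,300));B=cv2.copyMakeBorder(B,0,90,0,0,cv2.BORDER_CONSTANT)
cv2.imwrite("pics/chk.png",np.hstack([A,B]))
E
```

```text
clk 16.63 cam 3.433 f [ 1.9 12.3 10.1] tq [ 2.24 -0.77  0.47] w 0.134 gf 52 pos [ 553.8 -181.3   49.6] j [-0.03  0.73  0.39  2.07 -0.62  0.46 -2.47]
clk 16.72 cam 3.493 f [ 2.5 12.5 11.4] tq [ 2.24 -0.86  0.57] w 0.130 gf 53 pos [ 553.9 -181.3   49.6] j [-0.04  0.73  0.41  2.08 -0.64  0.46 -2.51]
```

View pics/chk.png

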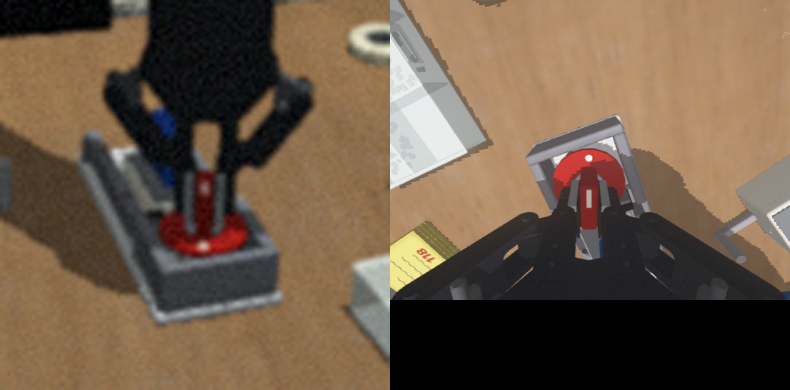

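The disc has turned past half a turn, with the dot on the far side at (203,246) in the left panel. The last reading, 0.57 N m, suggests it is starting to firm, so I'm going on in small steps.

```bash
M='python3 q.py'; $M
python3 -m crank '[[[0,0,0],[0,0,0.04]]]' >/dev/null; $M
python3 -m crank '[[[0,0,0],[0,0,0.04]]]' >/dev/null; $M
```

```text
clk 16.82 cam 3.493 f [ 1.7 11.  10.5] tq [ 2.28 -0.82  0.04] w 0.126 gf 52 pos [ 554.  -181.4   49.6] j [-0.04  0.73  0.41  2.07 -0.64  0.46 -2.51]
clk 16.90 cam 3.530 f [ 2.7 13.4  9.6] tq [ 2.28 -0.9   0.45] w 0.133 gf 52 pos [ 554.  -181.4   49.6] j [-0.05  0.73  0.42  2.08 -0.66  0.47 -2.53]
clk 16.98 cam 3.572 f [ 3.1 13.3 11.1] tq [ 2.2  -0.81  0.5 ] w 0.132 gf 52 pos [ 554.1 -181.4   49.6] j [-0.06  0.74  0.44  2.08 -0.68  0.48 -2.55]
```

```bash
M='python3 q.py'
python3 -m crank '[[[0,0,0],[0,0,0.04]]]' >/dev/null; $M
python3 -m crank '[[[0,0,0],[0,0,0.04]]]' >/dev/null; $M
```

```text
clk 17.07 cam 3.612 f [ 2.4 11.9 10.5] tq [ 2.1  -0.86  0.64] w 0.128 gf 53 pos [ 554.1 -181.4   49.6] j [-0.08  0.74  0.46  2.08 -0.71  0.49 -2.56]
clk 17.15 cam 3.652 f [ 1.8 12.4 11.1] tq [ 2.12 -0.84  0.63] w 0.131 gf 53 pos [ 554.2 -181.4   49.6] j [-0.09  0.75  0.48  2.08 -0.74  0.5  -2.57]
```

```bash
M='python3 q.py'
python3 -m crank '[[[0,0,0],[0,0,0.04]]]' >/dev/null; $M
python3 -m crank '[[[0,0,0],[0,0,0.03]]]' >/dev/null; $M
```

```text
clk 17.23 cam 3.692 f [ 3.1 11.9 10. ] tq [ 2.06 -0.78  0.6 ] w 0.132 gf 53 pos [ 554.2 -181.3   49.6] j [-0.11  0.75  0.51  2.08 -0.77  0.51 -2.58]
clk 17.32 cam 3.722 f [ 2.6 11.2 12.1] tq [ 2.08 -0.83  0.58] w 0.129 gf 53 pos [ 554.3 -181.4   49.6] j [-0.12  0.76  0.53  2.08 -0.8   0.52 -2.59]
```

```bash
M='python3 q.py'
python3 -m crank '[[[0,0,0],[0,0,0.04]]]' >/dev/null; $M
python3 -m crank '[[[0,0,0],[0,0,0.04]]]' >/dev/null; $M
```

```text
clk 17.40 cam 3.761 f [ 1.8 10.3 10. ] tq [ 1.96 -0.87  0.66] w 0.129 gf 53 pos [ 554.4 -181.4   49.6] j [-0.14  0.77  0.56  2.08 -0.83  0.53 -2.59]
clk 17.48 cam 3.801 f [ 2.5 11.4 10.9] tq [ 1.97 -0.86  0.73] w 0.136 gf 53 pos [ 554.4 -181.4   49.6] j [-0.16  0.78  0.6   2.08 -0.87  0.55 -2.6 ]
```

The torque climbed from about 0.47 while drawing to 0.73 N m, so it is tight. I'll stop, release and rise.

```bash
python3 -m crank '[[[0,0,0],[0,0,0]],[[0,0,0],[0,0,0]],[[0,0,0],[0,0,0]],[[0,0,0],[0,0,0]]]' 4.5
python3 q.py
python3 -m crank '[[[0,0,-2],[0,0,0]],[[0,0,-5],[0,0,0]],[[0,0,-8],[0,0,0]],[[0,0,-11],[0,0,0]],[[0,0,-11],[0,0,0]],[[0,0,-11],[0,0,0]]]'
python3 t.py 545 -70 170 -82.9
```

```text
clock: 17.82
tool_pos: [552.0, -185.9, 48.6]
eef_rot: [-0.493, 0.87, 0.001, -0.002]
ft_force: [-0.6, -0.0, -0.1]
grip_width: 0.53
grasp_force: 0.0
clk 17.82 cam 3.805 f [-0.6 -0.  -0.1] tq [ 0.02 -0.03 -0.06] w 0.530 gf 0 pos [ 552.  -185.9   48.6] j [-0.15  0.78  0.6   2.08 -0.86  0.55 -2.6 ]
clock: 18.32
tool_pos: [553.1, -185.9, 159.7]
eef_rot: [-0.493, 0.87, -0.0, -0.001]
ft_force: [-0.0, 0.6, -0.0]
grip_width: 0.526
grasp_force: 0.0
clock 18.32 pos [ 553.1 -185.9  159.7] shift [-9.52  6.65 -1.05] turn [-2.000e-03 -2.000e-03  2.478e+00] j [-0.36  0.72  0.95  2.03 -0.81  0.83 -2.61]
```

```bash
python3 t.py 480 20 230 61.6; python3 -m crank '[[[-11.5,18.5,-7],[0,0,-0.9]],[[-11.5,18.5,-7],[0,0,-0.9]],[[-11.5,18.5,-7],[0,0,-0.9]],[[-11.5,18.5,-7],[0,0,-0.9]],[[-11.5,18.5,-7],[0,0,-0.9]],[[-11.5,18.5,-7],[0,0,-0.9]],[[-11.5,18.5,-7],[0,0,-0.9]],[[-11.5,18.5,-7],[0,0,-0.9]],[[-11.5,18.5,-7],[0,0,-0.9]]]'
python3 - <<'E'
from h import *
import json
s=sensors.observe();a=optics.snapshot("top");b=optics.snapshot("wrist")
json.dump({k:np.array(s[k]).tolist() for k in("tool_pos","eef_rot")},open("w5.json","w"))
A=cv2.resize(a[190:270,225:345,::-1],(780,520),interpolation=cv2.INTER_CUBIC)
cv2.imwrite("pics/end.png",A);cv2.imwrite("pics/endw.png",b[:,:,::-1])
E
```

```text
clock 18.32 pos [ 553.1 -185.9  159.7] shift [-13.89  16.85  -7.05] turn [ 0.001 -0.002 -0.044] j [-0.36  0.72  0.95  2.03 -0.81  0.83 -2.61]
clock: 19.07
tool_pos: [453.1, 8.3, 228.6]
eef_rot: [0.822, -0.569, -0.002, 0.001]
ft_force: [-1.0, -0.4, -0.3]
grip_width: 0.527
grasp_force: 0.0
```

View pics/end.png

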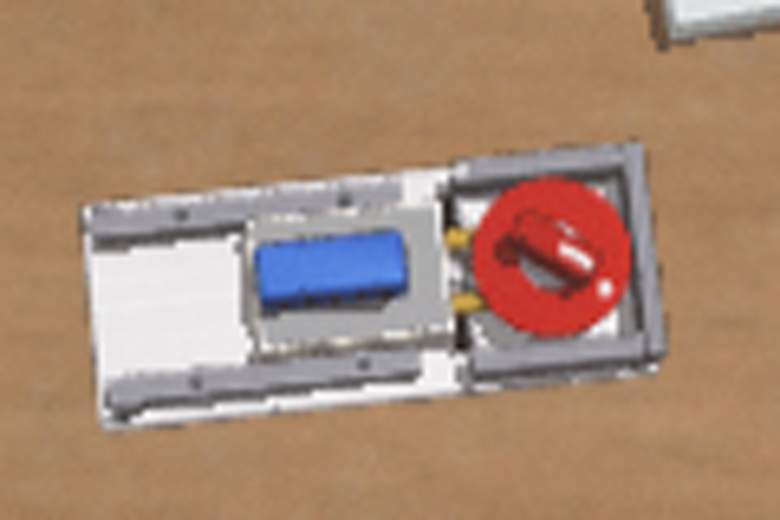

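The module face lies at about u 450, against the dark seat blocks, and the white dot is at (605,288), which gives a cam angle of about 3.75. I'll check the face distance numerically.

```bash
python3 - <<'E'
from h import *
P=lambda x,y,z:ray("top",(225+x/6.5,190+y/6.5),z)
u=np.array([np.cos(np.radians(-82.9)),np.sin(np.radians(-82.9))])
c=P(552,257,43.5);L=lambda p:round(float((p-c)[:2]@u),1)
print(c,"face",L(P(449,268,40)),"rear",L(P(252,285,40)),"block front",L(P(407,260,74)),"rear",L(P(258,272,74)))
E
```

```text
[ 553.28603891 -186.23069806   43.5       ] face -36.4 rear -106.4 block front -51.3 rear -102.6
```

```bash
python3 -c "
from rig import workorder
print(workorder.finish_job())"
```

```text
the job is handed in; nothing more can be done
None
```

I slid the module in until I felt the spring contacts and let go of it. I then turned the cam clockwise to about 3.8 rad, where it went tight at about 0.7 N m, so the module is drawn against the seat. I released it, touched nothing else on the table and handed the job in at about 19 s.

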